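Press a microscope's stage plate home with a seating tool

ROBOT

A 6-joint arm with a two-finger parallel gripper is mounted at the origin on the work surface. World frame = base frame: x ahead of the robot, y to its left, z up, the work surface at z = 0. Lengths are in m, angles in rad, forces in N, time in s.
With the tool pointing down it reaches from about 0.375 to 0.9 m from the base axis. Payload 3.1 kg.
Tool frame: the origin (TCP) lies between the finger pads; the fingertips stand manip.finger_overhang ahead of it and the grasp point (between the pads) lies 5 mm behind it (manip.finger_overhang is the distance from the TCP to the fingertips, in m); z points along the fingers, y is the line along which they close (so a half turn about z gives the same grasp; the last joint's range is limited). The gripper opens to 85 mm and grips with 20 to 120 N. Pads are 22 mm wide; open, the fingers measure 114 mm over their backs; the gripper's body (76 mm by 85 mm) begins 54 mm behind the grasp point. The pads swing forward as they close: fully open they stand 13 mm farther back than shut.
Start: joints at [-1.411, 0.527, 1.433, -0, 1.181, -0.178], TCP at [0.208, -0.589, 0.245] pointing down, gripper open.
Joint ranges: [-3.08, 3.08], [-0.75, 2.2], [0.22, 2.44], [-1.43, 4.57], [0, 2.65], [-2.85, 2.85]. Speed limits (rad/s): [2.79, 2.79, 3.14, 3.14, 3.14, 3.14].

INTERFACE

Orientations are given as a unit quaternion [x, y, z, w].
In Python, from station import manip gives the robot as it stands.
- The arm moves only by the tool drive_tool, never from a script. Its argument "plan" is a list of rows, each a list of 7 numbers: the shift along the tool's x, y, z in m, then the turn, a rotation vector about the tool's x, y, z in degrees, then the opening, from -1 (shut) to 1 (fully open). In form: [[x, y, z, wx, wy, wz, gripper], ...]. A call has 1 to 10 rows; each row shifts and turns the commanded pose from where the row before left it, along the tool's axes as they then stand; what a row does not reach is not made up. A row lasts 1/10 s, in which the tool goes at most 50 mm and 8.59 degrees, less where a joint would pass 70% of its speed; a pose out of reach is approached as far as the arm can. A call is refused whole if a number of a shift passes 0.05 or a number of a turn 8.59, either way. A call with a gripper value outside its range is refused whole. The fingers move at their own pace and stop on an object; "newtons" is the grip in N (left out, the last holds). Time passes only in rows, so rows that do not move let the fingers close. It gives the time, the measured TCP pose, the force, the opening and the grip force at its end, in the units of the state.
- manip.sense(): the state, without advancing time (a new reading comes with each control period).
- manip.snapshot(name): name is "side" or "top" or "wrist"; returns a dict with "image" (420x560x3 uint8, red, green, blue), "z_map" (420x560 float32, m along the optical axis (not along the pixel's ray), 0 where there is no reading), "fov_y" (degrees; the focal length in pixels is half the picture's height over the tangent of half this angle, whatever the lens; pixels are square), "cx", "cy" (the principal point, pixels), "extrinsics" (4x4, takes a point from camera to world coordinates); the wrist camera has in their place "mount" (4x4, takes a point from camera to tool coordinates, whose origin is the TCP and whose axes are the flange's). Camera axes: x right, y up, looking along -z (the intrinsics and any distortion apply to the point x, -y, -z); pixel columns grow to the right and rows downward; lengths in m; the calibration is good to about 2 mm. A picture is of the moment at which its call begins: read the wrist's pose just before it.
- manip.sign_off(): hands the job in; it is judged then, once.
The state is a dict: "t": time; "q": joint angles; "qd": joint speeds; "tau": joint torques, N m; "tcp_pos": TCP position; "tool_rot": TCP orientation; "force": force on the tool from outside, world axes, zero at the start; "ft_torque": the same for the moment, N m; "finger_gap": opening from 0.0 (shut) to 1.0 (fully open); "gripper_force": force on a finger pad.
Only numpy, scipy, OpenCV 4.12 (cv2) and the standard library are available. Lean on these libraries where they do the work, as an engineer would, in place of code of your own. Each camera call takes 0.05 s, during which the arm holds its last target. There are 200 camera calls.

TASK

The round stage plate has only been set loosely in the hole of the microscope base. Take the seating tool from its rest and press the plate down squarely with it, never harder than about 25 N, until it clicks and its rim sits flat on the base all round; stop there, for leaning on the seated plate with more than about 20 N cracks its glass. Then stand the tool upright back in its rest, touching the plate with nothing but the tool and leaving the other things on the desk where they are.

Things in the scene. Friction and masses are not known exactly. Their poses are not given: they have to be found in the camera images.
- scope_base: Light grey microscope base, 270 x 180 mm, its top 62 mm above the desk, on soft rubber feet: pressed, it sinks straight down by several mm (15 at most) and springs back, so heights measured beforehand do not tell when the plate is home. Origin: on the hole's axis, at the underside (18 mm up), z up. A 25 mm steel post stands 100 mm tall above the base's top, 125 mm from the hole in +x of the base.
- bore_mouth (a point): Centre of the mouth of the 65 mm hole, on the flat top of the base; z up. 7 mm below it three sprung steel balls stick out of the hole's wall.
- stage_plate: Grey, glass face, 0.15 kg. Rim 76 mm across, 5 thick; below it a plug 15 mm deep with a 62 mm bead, widening upward. Origin: centre of rim's underside, z up. At first the bead rests on the balls, rim about 9 mm above the base. Pressed at its centre, force grows to some 12 to 20 N, then falls sharply as the bead passes the balls and the rim meets the base (origin at bore_mouth). Breaks over 25 N.
- seating_tool: Aluminium pusher of 0.25 kg standing upright in its rest: a flat round foot 44 mm across and 18 mm tall with a rubber underside, and on it a plain round handle 28 mm across; 110 mm tall over all. Origin: centre of the foot's underside; z along the handle, up.
- tool_rest: Grey round tray fixed to the desk, 68 mm across and 14 mm tall, inside 58 mm across with its floor 4 mm above the desk, for the tool to stand in. It may be on either side of the microscope base. Origin: centre of its underside.
- specimen_jar: Loose closed jar, 56 mm across and 70 mm tall, upright; on the side of the microscope base away from the tool rest. Bystander. Origin: centre of its underside.
- eyepiece: Loose black eyepiece, upright, 44 mm across and 60 mm tall. Bystander. Origin: centre of its underside.
- screwdriver: Loose screwdriver, 200 mm long with a 26 mm thick handle, lying on the desk along its x. Bystander. Origin: underside of its middle.
Things that resemble listed ones, but are neither listed nor needed, are in the scene too. Leave any brown or orange look-alike of the stage_plate alone.

How it is judged:
By the outcome, as a careful person would: the job done as asked, in the order asked, and still so for the second after the job is handed in, with the robot touching nothing.
It also fails if it takes over 51 s, if anything falls off the work surface, if the arm or the gripper's body presses on something with over 40 N, if the wrist force passes 120 N, or if a joint passes its speed limit or range.

## Working session

There is one attempt and no reset: what is moved stays moved. The work goes in short steps, Python scripts to look and compute and a tool call to move; the robot and the scene stay as the last step left them, time stands still between calls to the robot, and variables do not carry over. Pictures are saved under pics/ and viewed, at most 10 in all, crops included, and the job is handed in when it is done.

Besides the shell and the picture viewer there is one more tool, called after "Emit:" in YAML: its name, and indented under it one key for each argument. drive_tool: Moves the arm, as the interface text tells. Its arguments: {"type":"object","properties":{"plan":{"type":"array"},"newtons":{"type":"number"}},"required":["plan"]}

```bash
mkdir -p pics; cat > h.py <<'E'
import numpy as np, cv2, pickle
from scipy.spatial.transform import Rotation as R
from station import manip
def snap(n):
    s=manip.sense(); d=manip.snapshot(n); d=dict(d)
    if 'mount' in d:
        T=np.eye(4);T[:3,:3]=R.from_quat(s['tool_rot']).as_matrix();T[:3,3]=s['tcp_pos']
        d['extrinsics']=T@np.array(d['mount'])
    return d
def f(d): return d['image'].shape[0]/2/np.tan(np.radians(d['fov_y'])/2)
def cloud(d):
    z=d['z_map'];v,u=np.mgrid[:z.shape[0],:z.shape[1]];F=f(d)
    p=np.stack([(u-d['cx'])/F*z,-(v-d['cy'])/F*z,-z],-1);E=np.array(d['extrinsics'])
    w=p@E[:3,:3].T+E[:3,3]; w[z==0]=np.nan; return w
def ray(d,u,v,h):
    F=f(d);E=np.array(d['extrinsics']);r=E[:3,:3]@np.array([(u-d['cx'])/F,-(v-d['cy'])/F,-1]);o=E[:3,3]
    return o+r*(h-o[2])/r[2]
def save(n,im): cv2.imwrite('pics/'+n,im[...,::-1])
E
python3 - <<'E'
from h import *
print(manip.sense(), manip.finger_overhang)
for n in('top','side'):
    d=snap(n);pickle.dump(d,open(n+'.pkl','wb'));save(n+'0.png',d['image'])
    print(n,{k:v for k,v in d.items() if k not in('image','z_map')})
E
```

```text
{'t': 0.0, 'q': array([-1.41052651e+00,  5.28491788e-01,  1.43393512e+00, -7.59422562e-06,
        1.18136893e+00, -1.78511705e-01]), 'qd': array([-0.00024372, -0.00042868, -0.00184709,  0.00056457,  0.00089559,
       -0.00123309]), 'tau': array([ 2.35970577e-05, -4.42355382e+01, -1.78029281e+01, -9.57475004e-05,
        8.43898393e-03,  6.19093555e-06]), 'tcp_pos': array([ 0.20761744, -0.5887703 ,  0.24430739]), 'tool_rot': array([ 9.85686815e-01,  1.68583184e-01,  6.53636105e-06, -1.10157996e-03]), 'force': array([-0.64914013, -0.22354623, -0.94132588]), 'ft_torque': array([-0.01113359,  0.04348125,  0.05235041]), 'gripper_force': 0.0, 'finger_gap': 0.9998702186613511} 0.014
top {'fov_y': 47.38550399134974, 'cx': 280.15388134270864, 'cy': 213.918271611612, 'extrinsics': array([[ 0.00457866,  0.99304058, -0.11768366,  0.43889155],
       [-0.99998321,  0.00496476,  0.00298791,  0.00587341],
       [ 0.00355138,  0.117668  ,  0.99304664,  1.09317126],
       [ 0.        ,  0.        ,  0.        ,  1.        ]])}
side {'fov_y': 52.79039498936045, 'cx': 285.22038008423937, 'cy': 215.0173489899381, 'extrinsics': array([[-0.99533447,  0.05866101, -0.076604  ,  0.48578454],
       [-0.09498829, -0.73504702,  0.67132936,  0.67570371],
       [-0.01692668,  0.67547373,  0.73718975,  0.81453625],
       [ 0.        ,  0.        ,  0.        ,  1.        ]])}
```

View pics/top0.png

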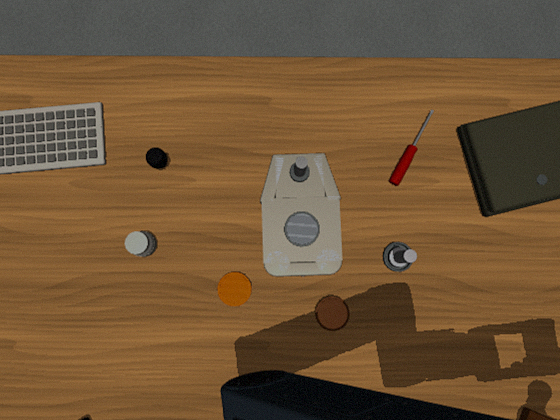

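View pics/side0.png

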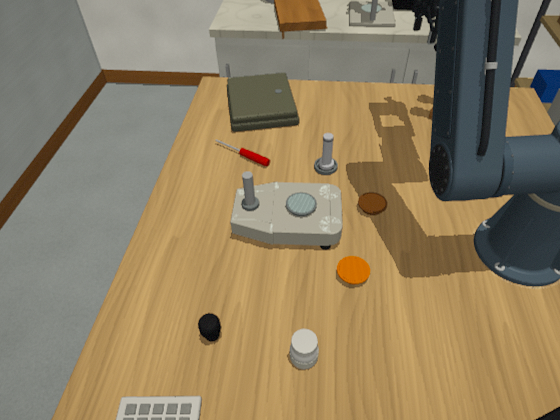

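The top view shows the plate at (302,229) in the base and the steel post at (299,170). The tool stands in its rest at (400,257), and the jar is at (140,243), the eyepiece at (157,158) and the screwdriver at (403,165). In the side view the tool is at (327,150), the plate at (301,204) and the post at (249,190).

Possible mix-ups:
- **Tool:** the tool at top (400,257), or the post at (299,170), which is fixed on the base. I choose (400,257) because it stands in the tray.
- **Plate:** the grey one at (302,229), the brown one at (332,313) or the orange one at (235,288). I choose the grey one in the base's hole.

```bash
python3 - <<'E'
from h import *
T=pickle.load(open('top.pkl','rb'));S=pickle.load(open('side.pkl','rb'))
a=cv2.resize(T['image'][200:300,250:450],None,fx=4,fy=4,interpolation=2)
save('crop.png',a)
for n,d,rt,rp in(('top',T,(235,280,375,425),(205,250,278,326)),('side',S,(128,178,308,345),(188,218,282,320))):
    c=cloud(d)
    t=c[rt[0]:rt[1],rt[2]:rt[3]].reshape(-1,3);
    for lo,hi in((-.005,.003),(.010,.017),(.018,.028),(.03,.1),(.105,.13)):
        m=t[(t[:,2]>lo)&(t[:,2]<hi)]
        if len(m): print(n,'tool',lo,len(m),np.median(m,0).round(4),m.min(0).round(4),m.max(0).round(4))
    p=c[rp[0]:rp[1],rp[2]:rp[3]].reshape(-1,3); 
    print(np.histogram(p[:,2],bins=np.arange(.05,.09,.002)))
    m=p[(p[:,2]>.069)]
    print(n,'plate',len(m),np.median(m,0),m.min(0),m.max(0))
    if len(m)>10: 
        k=np.c_[m[:,:2],np.ones(len(m))];print('tilt',np.linalg.lstsq(k,m[:,2],rcond=None)[0])
c=cloud(T);q=c[(c[...,2]>.1)&(c[...,2]<.2)&(abs(c[...,1]+.03)<.1)&(c[...,0]>.45)]
print('post',np.median(q,0),q.min(0),q.max(0))
E
```

```text
top tool -0.005 1480 [ 0.4667 -0.2703 -0.0013] [ 0.421  -0.3281 -0.005 ] [ 0.5218 -0.2132  0.003 ]
top tool 0.01 159 [ 0.4726 -0.2532  0.0129] [ 0.4415 -0.2942  0.01  ] [ 0.5067 -0.2311  0.0169]
top tool 0.018 122 [ 0.468  -0.2548  0.0207] [ 0.4503 -0.2784  0.018 ] [ 0.4927 -0.2415  0.0277]
top tool 0.03 105 [ 0.4697 -0.2519  0.0672] [ 0.458  -0.2642  0.0322] [ 0.4852 -0.2494  0.0999]
top tool 0.105 156 [ 0.4718 -0.2625  0.1121] [ 0.4577 -0.2768  0.1052] [ 0.4844 -0.2497  0.1174]
(array([  0,   0,  12,  80, 323, 483, 232,  44,   0,  28, 173, 308, 344,
       113,   7,   0,   0,   0,   0]), array([0.05 , 0.052, 0.054, 0.056, 0.058, 0.06 , 0.062, 0.064, 0.066,
       0.068, 0.07 , 0.072, 0.074, 0.076, 0.078, 0.08 , 0.082, 0.084,
       0.086, 0.088]))
top plate 967 [ 0.52952804 -0.04397568  0.0738865 ] [ 0.49319544 -0.08073005  0.06923502] [ 0.56663403 -0.00766252  0.07952675]
tilt [0.01273291 0.00402722 0.06719109]
side tool -0.005 1263 [ 0.4833 -0.347  -0.0013] [ 0.4178 -0.4628 -0.005 ] [ 0.5335 -0.2164  0.003 ]
side tool 0.01 97 [ 0.4732 -0.2445  0.0125] [ 0.439  -0.2906  0.01  ] [ 
[... 192 characters left out ...]
[ 0.4839 -0.2439  0.0996]
side tool 0.105 76 [ 0.4706 -0.257   0.112 ] [ 0.4569 -0.2752  0.1051] [ 0.4841 -0.246   0.1149]
(array([  0,   1,   1,  14, 150, 274, 117,   5,   1,  12,  52, 264, 214,
        29,   1,   0,   0,   0,   0]), array([0.05 , 0.052, 0.054, 0.056, 0.058, 0.06 , 0.062, 0.064, 0.066,
       0.068, 0.07 , 0.072, 0.074, 0.076, 0.078, 0.08 , 0.082, 0.084,
       0.086, 0.088]))
side plate 569 [ 0.52783801 -0.03776277  0.07377674] [ 0.49121725 -0.07852248  0.06903735] [ 0.5654007  -0.00316171  0.07801584]
tilt [ 1.51369552e-02 -4.72725379e-05  6.57085028e-02]
post [ 0.64935216 -0.03792911  0.15957426] [ 0.64155526 -0.04999707  0.10066256] [ 0.66605665 -0.02651543  0.16582836]
```

View pics/crop.png

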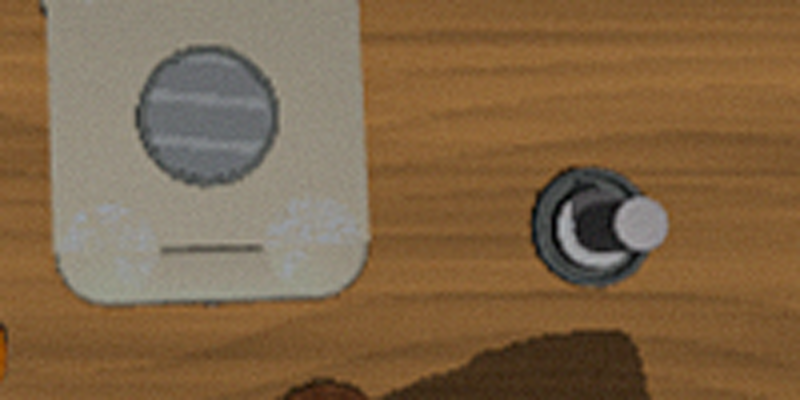

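The crop confirms the choice: the handle tool stands in the round tray at crop (600,225), and the grey glass plate sits in the base at crop (207,115). Both views agree within about 3 mm, with the handle near (0.471,-0.262), its top at z = 0.113, and the plate near (0.529,-0.042). Next I fly over the tool and refine with the wrist camera.

```bash
cat >> h.py <<'E'
def to(x,y,z):
    s=manip.sense();r=R.from_quat(s['tool_rot'])
    print('tcp',s['tcp_pos'].round(4),'t',s['t'],'F',s['force'].round(1),'tilt deg',np.degrees(np.arccos(-r.as_matrix()[2,2])).round(2))
    print('shift tool mm',(1e3*r.inv().apply(np.array([x,y,z])-s['tcp_pos'])).round(1))
E
python3 - <<'E'
from h import *
to(.471,-.262,.245)
print(snap('wrist')['mount'])
E
```

```text
tcp [ 0.2077 -0.5888  0.2444] t 0.1 F [-0.3 -0.6 -0.6] tilt deg 0.11
shift tool mm [ 357.  -220.7   -0. ]
[[ 3.31492699e-04  9.48741823e-01  3.16051965e-01  8.25569708e-02]
 [ 9.99999636e-01 -6.60730758e-05 -8.50512947e-04  2.94133860e-04]
 [-7.86034678e-04  3.16052131e-01 -9.48741499e-01 -1.29439489e-01]
 [ 0.00000000e+00  0.00000000e+00  0.00000000e+00  1.00000000e+00]]
```

Emit:
drive_tool:
  plan:
    - [0.0357,-0.0221,0,0,0,0,1]
    - [0.0357,-0.0221,0,0,0,0,1]
    - [0.0357,-0.0221,0,0,0,0,1]
    - [0.0357,-0.0221,0,0,0,0,1]
    - [0.0357,-0.0221,0,0,0,0,1]
    - [0.0357,-0.0221,0,0,0,0,1]
    - [0.0357,-0.0221,0,0,0,0,1]
    - [0.0357,-0.0221,0,0,0,0,1]
    - [0.0357,-0.022,0,0,0,0,1]
    - [0.0357,-0.0217,0,0,0,0,1]

```text
t: 1.15
tcp_pos: [0.4719, -0.2612, 0.2452]
tool_rot: [0.986, 0.169, -0.0, -0.0]
force: [-0.5, -0.4, -0.3]
finger_gap: 0.999
gripper_force: 0.0
```

Emit:
drive_tool:
  plan:
    - [0,0,0,0,0,0,1]
    - [0,0,0,0,0,0,1]
    - [0,0,0,0,0,0,1]

```text
t: 1.45
tcp_pos: [0.4707, -0.2635, 0.2452]
tool_rot: [0.986, 0.168, -0.0, 0.0]
force: [-0.5, -0.4, 0.6]
finger_gap: 1.006
gripper_force: 0.0
```

```bash
python3 - <<'E'
from h import *
to(.471,-.262,.245)
d=snap('wrist');pickle.dump(d,open('w1.pkl','wb'));save('w1.png',d['image'])
c=cloud(d).reshape(-1,3)
c=c[(abs(c[:,0]-.471)<.05)&(abs(c[:,1]+.262)<.05)]
for lo,hi in((-.005,.003),(.002,.007),(.010,.017),(.018,.028),(.105,.13)):
    m=c[(c[:,2]>lo)&(c[:,2]<hi)]
    if len(m): print(lo,len(m),np.median(m,0).round(4),m.min(0).round(4),m.max(0).round(4))
E
```

```text
tcp [ 0.4707 -0.2635  0.2452] t 1.45 F [-0.5 -0.4  0.6] tilt deg 0.03
shift tool mm [ 0.8 -1.3  0.2]
-0.005 4635 [ 0.4865 -0.2458  0.0009] [ 0.421  -0.312  -0.0022] [ 0.521 -0.212  0.003]
0.002 1016 [ 0.4875 -0.2579  0.0044] [ 0.4212 -0.3119  0.002 ] [ 0.521  -0.2121  0.007 ]
0.01 789 [ 0.4856 -0.2554  0.0145] [ 0.4419 -0.2974  0.01  ] [ 0.5067 -0.2303  0.0168]
0.018 588 [ 0.4823 -0.2572  0.0228] [ 0.4536 -0.2843  0.0182] [ 0.4933 -0.2417  0.0277]
0.105 1053 [ 0.4733 -0.2625  0.1147] [ 0.458  -0.2768  0.1051] [ 0.486  -0.2488  0.1168]
```

View pics/w1.png

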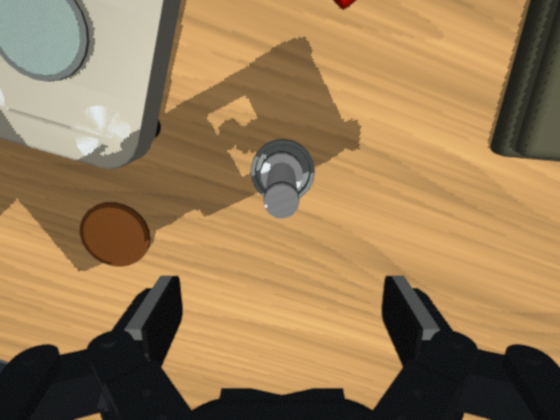

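The wrist view shows the handle top at (281,200) and the tray around (283,170). The handle is at about (0.472,-0.263) with its top at z = 0.1147, matching 4 + 110 mm. I descend and grip.

Emit:
drive_tool:
  plan:
    - [0.0015,0,0.02,0,0,0,1]
    - [0,0,0.025,0,0,0,1]
    - [0,0,0.025,0,0,0,1]
    - [0,0,0.025,0,0,0,1]
    - [0,0,0.025,0,0,0,1]
    - [0,0,0.02,0,0,0,1]
    - [0,0,0.015,0,0,0,1]
    - [0,0,0.01,0,0,0,1]
    - [0,0,0.005,0,0,0,1]
    - [0,0,0,0,0,0,1]

```text
t: 2.5
tcp_pos: [0.4722, -0.2629, 0.075]
tool_rot: [0.986, 0.168, -0.0, -0.0]
force: [-0.2, -0.8, -0.2]
finger_gap: 0.998
gripper_force: 0.0
```

Emit:
drive_tool:
  plan:
    - [0,0,0,0,0,0,0.2]
    - [0,0,0,0,0,0,-0.3]
    - [0,0,0,0,0,0,-0.6]
    - [0,0,0,0,0,0,-1]
    - [0,0,0,0,0,0,-1]
    - [0,0,0,0,0,0,-1]
    - [0,0,0,0,0,0,-1]
    - [0,0,0,0,0,0,-1]
  newtons: 80

```text
t: 3.3
tcp_pos: [0.4729, -0.2624, 0.076]
tool_rot: [0.986, 0.169, 0.0, 0.0]
force: [-0.3, 1.3, 5.7]
finger_gap: 0.308
gripper_force: 78.4
```

Emit:
drive_tool:
  plan:
    - [0,0,-0.005,0,0,0,-1]
    - [0,0,-0.01,0,0,0,-1]
    - [0,0,-0.02,0,0,0,-1]
    - [0,0,-0.03,0,0,0,-1]
    - [0,0,-0.03,0,0,0,-1]
    - [0,0,-0.03,0,0,0,-1]
    - [0,0,-0.025,0,0,0,-1]
    - [0,0,-0.015,0,0,0,-1]
    - [0,0,0,0,0,0,-1]

```text
t: 4.2
tcp_pos: [0.4735, -0.2631, 0.243]
tool_rot: [0.986, 0.169, 0.002, 0.002]
force: [-0.2, -0.9, -1.3]
finger_gap: 0.312
gripper_force: 78.8
```

```bash
python3 - <<'E'
from h import *
to(.472,-.12,.245)
E
```

```text
tcp [ 0.4735 -0.2631  0.243 ] t 4.2 F [-0.2 -0.9 -1.3] tilt deg 0.32
shift tool mm [  46.1 -135.4   -2.6]
```

Emit:
drive_tool:
  plan:
    - [0.0056,-0.017,0,0,0,0,-1]
    - [0.0056,-0.017,0,0,0,0,-1]
    - [0.0056,-0.017,0,0,0,0,-1]
    - [0.0056,-0.017,0,0,0,0,-1]
    - [0.0056,-0.017,0,0,0,0,-1]
    - [0.0056,-0.017,0,0,0,0,-1]
    - [0.0056,-0.017,0,0,0,0,-1]
    - [0.0056,-0.017,0,0,0,0,-1]
    - [0,0,0,0,0,0,-1]
    - [0,0,0,0,0,0,-1]

```text
t: 5.2
tcp_pos: [0.4697, -0.1185, 0.2404]
tool_rot: [0.986, 0.17, 0.0, 0.0]
force: [0.3, -0.8, -2.2]
finger_gap: 0.312
gripper_force: 78.9
```

```bash
python3 - <<'E'
from h import *
to(.529,-.042,.245)
d=snap('wrist');pickle.dump(d,open('w2.pkl','wb'));save('w2.png',d['image'])
c=cloud(d).reshape(-1,3)
p=c[(abs(c[:,0]-.529)<.045)&(abs(c[:,1]+.042)<.045)&(c[:,2]>.066)&(c[:,2]<.085)]
print(len(p),np.median(p,0),p.min(0),p.max(0),np.linalg.lstsq(np.c_[p[:,:2],np.ones(len(p))],p[:,2],rcond=None)[0])
b=c[(abs(c[:,0]-.529)<.06)&(abs(c[:,1]+.042)<.06)&(c[:,2]>.055)&(c[:,2]<.066)]
print(len(b),np.median(b[:,2]),np.linalg.lstsq(np.c_[b[:,:2],np.ones(len(b))],b[:,2],rcond=None)[0])
(a,e),r=cv2.minEnclosingCircle((p[:,:2]*1e3).astype(np.float32));print('circle',a,e,r)
R0=np.array(d['extrinsics']);t=(c-manip.sense()['tcp_pos'])
m=c[(np.hypot(t[:,0],t[:,1])<.035)&(c[:,2]>.155)&(c[:,2]<.21)]
print('tool',len(m)); 
for lo in(.165,.18,.19,.2): 
    k=m[abs(m[:,2]-lo)<.005]; 
    if len(k):print(lo,k.min(0),k.max(0))
E
```

```text
tcp [ 0.4697 -0.1185  0.2404] t 5.2 F [ 0.3 -0.8 -2.2] tilt deg 0.04
shift tool mm [ 81.4 -52.3  -4.7]
7343 [ 0.53079774 -0.04265218  0.07583847] [ 0.49136526 -0.08062971  0.07117956] [ 0.56683669 -0.00553779  0.07916046] [0.01546943 0.007041   0.06792614]
14397 0.06284743139107657 [ 0.00071182 -0.00049538  0.06244872]
circle 529.2247924804688 -43.03047561645508 37.926082611083984
tool 3059
0.165 [ 0.47342194 -0.12861936  0.16803836] [ 0.49030763 -0.09792621  0.16997913]
0.18 [ 0.4648863  -0.1379361   0.17501884] [ 0.49068746 -0.09722025  0.18499587]
0.19 [ 0.45001032 -0.14058936  0.18500606] [ 0.49028645 -0.09767378  0.19499961]
0.2 [ 0.46631005 -0.13225302  0.19500755] [ 0.48279364 -0.10535069  0.20497021]
```

View pics/w2.png

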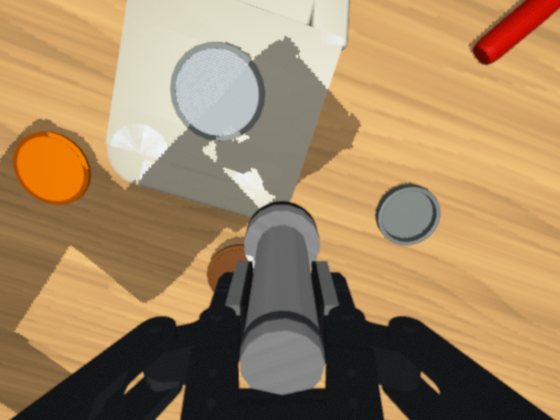

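The wrist view shows the plate at (217,92), the tool foot at (281,235) and the empty tray at (408,214). The plate centre is (0.5292,-0.0430), its fitted radius of 37.9 mm matches the 38 mm rim, and the foot is centred on the TCP. I move over the plate.

Emit:
drive_tool:
  plan:
    - [0.01,-0.0065,0,0,0,0,-1]
    - [0.01,-0.0065,0,0,0,0,-1]
    - [0.01,-0.0065,0,0,0,0,-1]
    - [0.01,-0.0065,0,0,0,0,-1]
    - [0.01,-0.0065,0,0,0,0,-1]
    - [0.01,-0.0065,0,0,0,0,-1]
    - [0.01,-0.0065,0,0,0,0,-1]
    - [0.01,-0.0065,0,0,0,0,-1]
    - [0,0,0,0,0,0,-1]
    - [0,0,0,0,0,0,-1]

```text
t: 6.25
tcp_pos: [0.5278, -0.0433, 0.2402]
tool_rot: [0.986, 0.169, -0.0, 0.0]
force: [-0.6, 0.3, -1.7]
finger_gap: 0.312
gripper_force: 79.0
```

```bash
python3 - <<'E'
from h import *
to(.5292,-.0430,.158)
c=cloud(pickle.load(open('w2.pkl','rb'))).reshape(-1,3)
c=c[(abs(c[:,0]-.474)<.045)&(abs(c[:,1]+.263)<.045)]
for lo,hi in((.011,.02),(.002,.007)):
    m=c[(c[:,2]>lo)&(c[:,2]<hi)];m=m[np.hypot(m[:,0]-.474,m[:,1]+.263)<.042]
    print(len(m),m.min(0),m.max(0),cv2.minEnclosingCircle((m[:,:2]*1e3).astype(np.float32)))
E
```

```text
tcp [ 0.5278 -0.0433  0.2402] t 6.25 F [-0.6  0.3 -1.7] tilt deg 0.03
shift tool mm [ 1.5  0.2 82.2]
914 [ 0.43925129 -0.29701374  0.01101549] [ 0.50664004 -0.22984953  0.01704297] ((473.0898742675781, -263.5414733886719), 34.14936828613281)
2062 [ 0.43400231 -0.30396641  0.00201684] [ 0.51513783 -0.22141903  0.0069963 ] ((475.4850158691406, -262.905029296875), 41.4868278503418)
```

Emit:
drive_tool:
  plan:
    - [0.001,0,0.01,0,0,0,-1]
    - [0,0,0.015,0,0,0,-1]
    - [0,0,0.015,0,0,0,-1]
    - [0,0,0.015,0,0,0,-1]
    - [0,0,0.01,0,0,0,-1]
    - [0,0,0.01,0,0,0,-1]
    - [0,0,0.006,0,0,0,-1]
    - [0,0,0.003,0,0,0,-1]
    - [0,0,0,0,0,0,-1]
    - [0,0,0,0,0,0,-1]

```text
t: 7.25
tcp_pos: [0.5291, -0.0433, 0.1567]
tool_rot: [0.986, 0.169, 0.0, 0.0]
force: [-0.0, -0.4, -1.8]
finger_gap: 0.309
gripper_force: 79.0
```

Emit:
drive_tool:
  plan:
    - [0,0,0.002,0,0,0,-1]
    - [0,0,0.001,0,0,0,-1]
    - [0,0,0.001,0,0,0,-1]
    - [0,0,0.001,0,0,0,-1]

```text
t: 7.65
tcp_pos: [0.5288, -0.0432, 0.1513]
tool_rot: [0.986, 0.169, 0.0, 0.0]
force: [1.0, 0.2, -2.4]
finger_gap: 0.309
gripper_force: 79.0
```

Emit:
drive_tool:
  plan:
    - [0,0,0.001,0,0,0,-1]
    - [0,0,0.001,0,0,0,-1]
    - [0,0,0.001,0,0,0,-1]

```text
t: 7.95
tcp_pos: [0.5288, -0.0432, 0.1482]
tool_rot: [0.986, 0.169, 0.0, -0.0]
force: [-0.0, 0.6, -1.9]
finger_gap: 0.306
gripper_force: 79.0
```

Emit:
drive_tool:
  plan:
    - [0,0,0.001,0,0,0,-1]
    - [0,0,0.001,0,0,0,-1]
    - [0,0,0,0,0,0,-1]

```text
t: 8.25
tcp_pos: [0.5289, -0.0432, 0.1464]
tool_rot: [0.986, 0.169, 0.0, -0.0]
force: [0.2, 0.8, -1.3]
finger_gap: 0.311
gripper_force: 79.0
```

Emit:
drive_tool:
  plan:
    - [0,0,0.001,0,0,0,-1]
    - [0,0,0.001,0,0,0,-1]
    - [0,0,0,0,0,0,-1]

```text
t: 8.55
tcp_pos: [0.529, -0.0432, 0.1446]
tool_rot: [0.986, 0.169, 0.0, 0.0]
force: [-0.3, 1.1, 2.9]
finger_gap: 0.311
gripper_force: 79.0
```

Emit:
drive_tool:
  plan:
    - [0,0,0.001,0,0,0,-1]
    - [0,0,0,0,0,0,-1]

```text
t: 8.75
tcp_pos: [0.529, -0.0432, 0.1436]
tool_rot: [0.986, 0.169, 0.0, 0.0]
force: [-0.6, 0.7, 4.1]
finger_gap: 0.311
gripper_force: 79.2
```

Emit:
drive_tool:
  plan:
    - [0,0,0.001,0,0,0,-1]
    - [0,0,0,0,0,0,-1]

```text
t: 8.95
tcp_pos: [0.529, -0.0432, 0.1426]
tool_rot: [0.986, 0.169, 0.0, 0.0]
force: [0.3, 1.1, 4.1]
finger_gap: 0.307
gripper_force: 79.2
```

Emit:
drive_tool:
  plan:
    - [0,0,0.001,0,0,0,-1]
    - [0,0,0,0,0,0,-1]

```text
t: 9.15
tcp_pos: [0.5292, -0.0433, 0.1416]
tool_rot: [0.986, 0.169, 0.0, 0.0]
force: [-0.1, 1.6, 4.7]
finger_gap: 0.309
gripper_force: 79.3
```

```bash
python3 - <<'E'
from h import *
s=manip.sense();print(s['force'],s['ft_torque']);to(.529,-.043,.14)
E
```

```text
[-0.10639157  1.59223341  4.71404596] [0.27416663 0.15222786 0.07642172]
tcp [ 0.5292 -0.0433  0.1416] t 9.15 F [-0.1  1.6  4.7] tilt deg 0.06
shift tool mm [-0.1 -0.3  1.6]
```

Emit:
drive_tool:
  plan:
    - [0,0,0.001,0,0,0,-1]
    - [0,0,0.001,0,0,0,-1]
    - [0,0,0,0,0,0,-1]

```text
t: 9.45
tcp_pos: [0.5293, -0.0434, 0.1399]
tool_rot: [0.986, 0.169, 0.001, 0.0]
force: [-0.3, 1.6, 7.5]
finger_gap: 0.311
gripper_force: 79.7
```

Emit:
drive_tool:
  plan:
    - [0,0,0.001,0,0,0,-1]
    - [0,0,0,0,0,0,-1]

```text
t: 9.65
tcp_pos: [0.5293, -0.0434, 0.1392]
tool_rot: [0.986, 0.169, 0.001, 0.0]
force: [-1.5, 0.6, 9.0]
finger_gap: 0.311
gripper_force: 79.7
```

Emit:
drive_tool:
  plan:
    - [0,0,0.001,0,0,0,-1]
    - [0,0,0,0,0,0,-1]

```text
t: 9.85
tcp_pos: [0.5294, -0.0434, 0.1384]
tool_rot: [0.986, 0.169, 0.001, 0.0]
force: [-1.0, 1.1, 9.3]
finger_gap: 0.309
gripper_force: 79.7
```

Emit:
drive_tool:
  plan:
    - [0,0,0.001,0,0,0,-1]
    - [0,0,0,0,0,0,-1]

```text
t: 10.05
tcp_pos: [0.5294, -0.0434, 0.1375]
tool_rot: [0.986, 0.169, 0.001, 0.001]
force: [-2.3, 0.7, 11.3]
finger_gap: 0.314
gripper_force: 79.8
```

Emit:
drive_tool:
  plan:
    - [0,0,0.001,0,0,0,-1]
    - [0,0,0,0,0,0,-1]

```text
t: 10.25
tcp_pos: [0.529, -0.0433, 0.1355]
tool_rot: [0.986, 0.169, 0.0, 0.0]
force: [0.4, 1.4, -2.2]
finger_gap: 0.311
gripper_force: 79.1
```

Emit:
drive_tool:
  plan:
    - [0,0,0.001,0,0,0,-1]
    - [0,0,0,0,0,0,-1]

```text
t: 10.45
tcp_pos: [0.5289, -0.0433, 0.1346]
tool_rot: [0.986, 0.169, 0.0, 0.0]
force: [-1.4, 1.1, 7.3]
finger_gap: 0.311
gripper_force: 80.0
```

The force peaked at about 13 N net and then dropped to about 0, so the plate clicked at t = 10.25. I lift off and check the seating.

Emit:
drive_tool:
  plan:
    - [0,0,-0.002,0,0,0,-1]
    - [0,0,-0.005,0,0,0,-1]
    - [0,0,-0.01,0,0,0,-1]
    - [0,0,-0.015,0,0,0,-1]
    - [0,0,-0.018,0,0,0,-1]
    - [0,0,-0.018,0,0,0,-1]
    - [0,0,-0.018,0,0,0,-1]
    - [0,0,-0.012,0,0,0,-1]
    - [0,0,-0.006,0,0,0,-1]
    - [0,0,0,0,0,0,-1]

```text
t: 11.45
tcp_pos: [0.529, -0.0433, 0.239]
tool_rot: [0.986, 0.169, 0.001, 0.0]
force: [-0.0, 0.1, -2.5]
finger_gap: 0.31
gripper_force: 79.1
```

Emit:
drive_tool:
  plan:
    - [-0.01,0.0065,0,0,0,0,-1]
    - [-0.01,0.0065,0,0,0,0,-1]
    - [-0.01,0.0065,0,0,0,0,-1]
    - [-0.01,0.0065,0,0,0,0,-1]
    - [-0.01,0.0065,0,0,0,0,-1]
    - [-0.01,0.0065,0,0,0,0,-1]
    - [-0.01,0.0065,0,0,0,0,-1]
    - [-0.01,0.0065,0,0,0,0,-1]
    - [0,0,0,0,0,0,-1]
    - [0,0,0,0,0,0,-1]

```text
t: 12.45
tcp_pos: [0.4706, -0.1191, 0.2384]
tool_rot: [0.986, 0.168, 0.0, -0.0]
force: [-0.5, -0.5, -1.9]
finger_gap: 0.307
gripper_force: 79.1
```

```bash
python3 - <<'E'
from h import *
to(.4722,-.2629,.245)
ims=[]
for n in('wrist','side'):
    d=snap(n);pickle.dump(d,open(n[0]+'3.pkl','wb'));c=cloud(d).reshape(-1,3)
    dr=np.hypot(c[:,0]-.529,c[:,1]+.043);h=c[:,2]
    for nm,m in(('plate',(dr<.033)&(abs(h-.07)<.012)),('base',(dr>.042)&(dr<.07)&(abs(h-.062)<.005))):
        p=c[m];A=np.c_[p[:,0]-.529,p[:,1]+.043,np.ones(len(p))];print(n,nm,len(p),np.median(p[:,2]),np.linalg.lstsq(A,p[:,2],rcond=None)[0])
    ims.append(d['image'])
t=manip.sense()['tcp_pos'];c=cloud(pickle.load(open('w3.pkl','rb'))).reshape(-1,3);r=c-t
m=c[(np.hypot(r[:,0],r[:,1])<.035)&(r[:,2]<-.035)&(r[:,2]>-.085)];print('foot rel',m.min(0)-t,m.max(0)-t)
save('after.png',np.hstack([cv2.resize(ims[0][0:220,80:480],None,fx=1,fy=1),cv2.resize(ims[1][150:260,200:400],None,fx=2,fy=2)]))
E
```

```text
tcp [ 0.4706 -0.1191  0.2384] t 12.45 F [-0.5 -0.5 -1.9] tilt deg 0.03
shift tool mm [-46.1 136.2  -6.6]
wrist plate 5404 0.06826098890524138 [ 0.00164514 -0.00046096  0.06826251]
wrist base 15190 0.06288142447862022 [ 0.00114372 -0.00055307  0.0628715 ]
side plate 407 0.0664195111985122 [0.00573757 0.00483166 0.06634753]
side base 1171 0.06096503698930911 [ 0.00088195 -0.00011131  0.06096587]
foot rel [-0.01982976 -0.02250027 -0.07222581] [ 0.02057519  0.02082709 -0.03500459]
```

View pics/after.png

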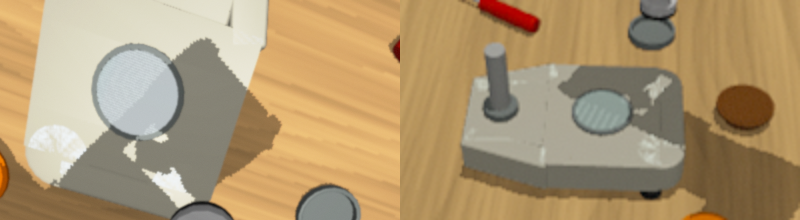

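The picture shows the plate (crop at 138,92 and 602,110) lying flat. Its top is 5.4 mm above the base in both views, which is the rim thickness, and it has no tilt, so it is seated. Now I return the tool.

Emit:
drive_tool:
  plan:
    - [-0.0056,0.017,0,0,0,0,-1]
    - [-0.0056,0.017,0,0,0,0,-1]
    - [-0.0056,0.017,0,0,0,0,-1]
    - [-0.0056,0.017,0,0,0,0,-1]
    - [-0.0056,0.017,0,0,0,0,-1]
    - [-0.0056,0.017,0,0,0,0,-1]
    - [-0.0056,0.017,0,0,0,0,-1]
    - [-0.0056,0.017,0,0,0,0,-1]
    - [0,0,0,0,0,0,-1]
    - [0,0,0,0,0,0,-1]

```text
t: 13.55
tcp_pos: [0.4732, -0.2622, 0.2381]
tool_rot: [0.986, 0.168, -0.0, -0.001]
force: [-0.0, -0.7, -2.7]
finger_gap: 0.31
gripper_force: 79.1
```

```bash
python3 - <<'E'
from h import *
to(.4728,-.2628,.085)
E
```

```text
tcp [ 0.4732 -0.2622  0.2381] t 13.55 F [-0.  -0.7 -2.7] tilt deg 0.07
shift tool mm [ -0.6   0.6 153.1]
```

Emit:
drive_tool:
  plan:
    - [-0.0005,0.0005,0.02,0,0,0,-1]
    - [0,0,0.025,0,0,0,-1]
    - [0,0,0.025,0,0,0,-1]
    - [0,0,0.025,0,0,0,-1]
    - [0,0,0.02,0,0,0,-1]
    - [0,0,0.015,0,0,0,-1]
    - [0,0,0.01,0,0,0,-1]
    - [0,0,0.006,0,0,0,-1]
    - [0,0,0.003,0,0,0,-1]
    - [0,0,0,0,0,0,-1]

```text
t: 14.55
tcp_pos: [0.4734, -0.2626, 0.0895]
tool_rot: [0.986, 0.169, 0.0, 0.0]
force: [0.5, -0.0, -3.1]
finger_gap: 0.306
gripper_force: 79.1
```

Emit:
drive_tool:
  plan:
    - [0,0,0.002,0,0,0,-1]
    - [0,0,0.001,0,0,0,-1]
    - [0,0,0.001,0,0,0,-1]
    - [0,0,0,0,0,0,-1]

```text
t: 14.95
tcp_pos: [0.4732, -0.2627, 0.0854]
tool_rot: [0.986, 0.169, 0.0, 0.0]
force: [-0.8, -0.3, -2.5]
finger_gap: 0.308
gripper_force: 79.1
```

Emit:
drive_tool:
  plan:
    - [0,0,0.002,0,0,0,-1]
    - [0,0,0.002,0,0,0,-1]
    - [0,0,0.002,0,0,0,-1]
    - [0,0,0.001,0,0,0,-1]
    - [0,0,0,0,0,0,-1]

```text
t: 15.45
tcp_pos: [0.4731, -0.2625, 0.078]
tool_rot: [0.986, 0.169, -0.0, -0.0]
force: [0.6, -0.7, -2.5]
finger_gap: 0.307
gripper_force: 79.1
```

Emit:
drive_tool:
  plan:
    - [0,0,0.001,0,0,0,-1]
    - [0,0,0.001,0,0,0,-1]
    - [0,0,0,0,0,0,-1]

```text
t: 15.75
tcp_pos: [0.4732, -0.2626, 0.0762]
tool_rot: [0.986, 0.169, -0.0, -0.0]
force: [0.1, -0.1, -2.0]
finger_gap: 0.31
gripper_force: 79.1
```

Emit:
drive_tool:
  plan:
    - [0,0,0.001,0,0,0,-1]
    - [0,0,0,0,0,0,-1]

```text
t: 15.95
tcp_pos: [0.4732, -0.2626, 0.076]
tool_rot: [0.986, 0.169, 0.0, 0.0]
force: [-1.2, 0.9, 4.7]
finger_gap: 0.307
gripper_force: 79.5
```

Emit:
drive_tool:
  plan:
    - [0,0,0.0005,0,0,0,-1]
    - [0,0,0,0,0,0,-1]

```text
t: 16.15
tcp_pos: [0.4732, -0.2626, 0.076]
tool_rot: [0.986, 0.169, 0.0, 0.0]
force: [-2.3, 2.0, 8.4]
finger_gap: 0.311
gripper_force: 79.6
```

The tool is on the tray floor. I open slowly and retreat.

Emit:
drive_tool:
  plan:
    - [0,0,0,0,0,0,-0.2]
    - [0,0,0,0,0,0,0.1]
    - [0,0,0,0,0,0,0.4]
    - [0,0,0,0,0,0,0.7]
    - [0,0,0,0,0,0,1]
    - [0,0,0,0,0,0,1]
    - [0,0,0,0,0,0,1]

```text
t: 16.85
tcp_pos: [0.4732, -0.2626, 0.0747]
tool_rot: [0.986, 0.169, -0.0, -0.0]
force: [0.4, -0.4, -0.2]
finger_gap: 1.004
gripper_force: 0.0
```

Emit:
drive_tool:
  plan:
    - [0,0,-0.005,0,0,0,1]
    - [0,0,-0.015,0,0,0,1]
    - [0,0,-0.025,0,0,0,1]
    - [0,0,-0.03,0,0,0,1]
    - [0,0,-0.03,0,0,0,1]
    - [0,0,-0.03,0,0,0,1]
    - [0,0,-0.025,0,0,0,1]
    - [0,0,-0.01,0,0,0,1]
    - [0,0,0,0,0,0,1]
    - [0,0,0,0,0,0,1]

```text
t: 17.85
tcp_pos: [0.4726, -0.2621, 0.244]
tool_rot: [0.986, 0.169, -0.001, -0.001]
force: [-0.0, -0.2, -1.0]
finger_gap: 1.001
gripper_force: 0.0
```

```bash
python3 - <<'E'
from h import *
to(0.472,-.263,.245)
d=snap('wrist');s=snap('side')
c=cloud(d).reshape(-1,3);c=c[(abs(c[:,0]-.473)<.05)&(abs(c[:,1]+.263)<.05)]
for lo,hi in((.010,.017),(.018,.028),(.105,.13)):
    m=c[(c[:,2]>lo)&(c[:,2]<hi)];print(lo,len(m),np.median(m,0).round(4),m.min(0).round(4),m.max(0).round(4))
save('end.png',np.hstack([d['image'][80:300,130:430],s['image'][100:320,180:480]]))
E
```

```text
tcp [ 0.4726 -0.2621  0.244 ] t 17.85 F [-0.  -0.2 -1. ] tilt deg 0.1
shift tool mm [-0.9  0.6 -1. ]
0.01 794 [ 0.4857 -0.2549  0.0145] [ 0.4421 -0.2974  0.01  ] [ 0.5067 -0.2303  0.017 ]
0.018 597 [ 0.4827 -0.258   0.0228] [ 0.455  -0.2848  0.018 ] [ 0.4938 -0.2419  0.0278]
0.105 1060 [ 0.4738 -0.2627  0.1147] [ 0.4587 -0.2775  0.1051] [ 0.4865 -0.249   0.1169]
```

View pics/end.png

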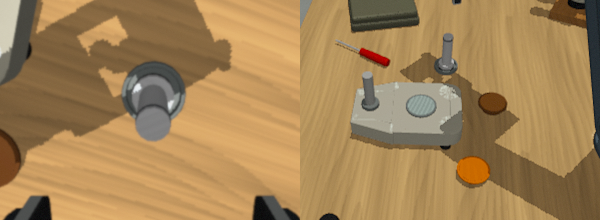

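The tool stands upright in its tray (left crop 153,95, top at z = 0.1147 as before), and the plate lies flat in the base (right crop 421,105). I hand the job in.

```bash
python3 -c "
from station import manip
print(manip.sign_off())"
```

```text
the job is handed in; nothing more can be done
None
```

The plate clicked home with at most about 14 N of force read and now sits flat on the base; the tool is back upright in its rest, nothing else was touched, and I handed the job in at about 18 s.

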